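# Feed a filter cube past the sprung gate of a loading lane

## Task

Push the black filter cube that stands in the loading lane along it until it sits against the end stop, and let the red and yellow gate swing fully shut behind it. The gate does not yield to the cube: with one fingertip hold it open by the dark pad on its yellow arm, pressing outwards from inside the lane, while the other finger pushes the cube from behind until its front is past the red blade. Only touch and push: never lift or tip the cube or ram it into the shut gate, and leave the other filter cube, the objective case and the coverslip box alone.

Things in the scene. Friction and masses are not known exactly. Their poses are not given: they have to be found in the camera images.
- lane: Fixed aluminium loading lane, 164 mm long. Origin: on the table, under the centre line, at the upstream face of the shut gate blade. x points along the feed to the end stop, y to the gate's side (away from the robot), z up. Floor 6 mm above the table, from x = -62 mm. Guide rails, inner faces at y = +/-20 mm, 5 mm thick, tops 14 mm (gate side) and 20 mm (other side) above the table.
- lane_stop (a point): Middle of the end stop's face on the lane floor, at lane x = +88 mm, y = 0. The stop is 8 mm thick, its top 42 mm above the table. Note: a 0.34 m high cabinet left of the robot, its face only 0.23 m from the base axis, can block an arm's shoulder from turning ahead; the hand may then come from the robot's right, leaning over the table's edge across the lane (tool 50 to 70 degrees off vertical).
- filter_cube: Loose black filter cube (green window on the gate side), on the lane floor, 0.16 to 0.28 kg, 34 mm long along the lane, 38 mm wide, 36 mm high (its top 42 mm above the table). Origin: its underside; its front is 18 mm ahead of the origin along the feed, its tail 16 mm behind. Its front starts 6 to 16 mm before the gate. Home, its origin is at lane x = +70 mm. Slides easily (friction about 0.35). Push it low (below 36 mm) or it may tip.
- gate (a joint): Angle of the gate about its upright hinge (lane x = +112, y = +31.5 mm): 0 = shut (light spring, under 0.12 N m), grows as the arm is pressed outwards (lane +y), at most 0.42 rad. From 0.14 the blade is clear of the cube, which alone can only jam it shut. Once the cube's side is beside the blade, the blade rests on it and the arm may be let go. It springs shut when the cube and fingers are out of its way.
- gate_tip (a point): Inner end of the red blade, 38 mm above the table, moves with the gate. Shut: blade at lane x = 0 to 7 mm, inner end y = +11.5 mm; black finger pad on the arm at x = 7 to 50 mm, face at y = +15.5 mm; yellow arm on to the hinge, inner face y = +23.5 mm; all 26 to 50 mm above the table. Press the pad with one finger just past the blade; with the fingers in line along the lane, 60 to 70 mm apart, the cube fits between them.
- red_cube: Loose black filter cube with a red window, 41x35x38 mm, standing on the table beyond the gate side of the lane. Origin on its underside. Leave alone.
- objective_case: Loose clear round objective case, 40 mm across, 66 mm high, standing beyond the gate side of the lane. Origin under its centre. Leave alone.
- coverslip_box: Loose small white and blue box, 31x31x20 mm, on the table beyond the gate side of the lane. Origin under its centre. Leave alone.
Mind the look-alikes: they are no part of the job. Leave any blue look-alike of the filter_cube alone.

How it is judged:
By the outcome, as a careful person would: the job done as asked, in the order asked, and still so for the second after the job is handed in, with the robot touching nothing.
It also fails if it takes over 51 s, if anything falls off the work surface, if the arm or the gripper's body presses on something with over 40 N, if the wrist force passes 120 N, or if a joint passes its speed limit or range.

## Robot

A 6-joint arm with a two-finger parallel gripper is mounted at the origin on a cart in front of the work surface, level with it; the furniture and walls round the work are solid. World frame = base frame: x ahead of the robot, y to its left, z up, the work surface at z = 0. Lengths are in m, angles in rad, forces in N, time in s.
With the tool pointing down it reaches from about 0.35 to 0.775 m from the base axis. Payload 5.5 kg.
Tool frame: the origin (TCP) lies midway between the tips of the shut fingers; the grasp point (between the pads) lies grip_point_offset behind it (grip_point_offset is the distance from the TCP to the grasp point, in m); z points along the fingers, y is the direction in which the jaws open and shut (so a half turn about z gives the same grasp; the last joint's range is limited). The gripper opens to 85 mm and grips with 20 to 120 N. Pads are 22 mm wide; open, the fingers measure 114 mm over their backs; the gripper's body (76 mm by 85 mm) begins 54 mm behind the grasp point. The pads swing forward as they close: fully open they stand 13 mm farther back than shut.
Start: joints at [-1.48, 0.313, 0.046, 1.304, 0, 1.431], TCP at [0.132, -0.56, 0.231] pointing down, gripper open.
Joint ranges: [-2.76, 2.76], [-0.86, 1.69], [-1.03, 1.26], [-2.2, 2.34], [-1.47, 1.5], [-3.14, 3.14]. Speed limits (rad/s): [2.57, 2.57, 3.14, 3.14, 3.14, 3.14].

## Interface

Orientations are given as a unit quaternion [w, x, y, z].
In Python, from workcell import * gives the robot as it stands.
- The arm moves only by the tool send_rows, never from a script. Its argument "series" is one flat list of numbers, 7 for each row, row after row: the shift along the tool's x, y, z in cm, then the turn, a rotation vector about the tool's x, y, z in degrees, then the opening, from 0 (shut) to 1 (fully open). A call has 1 to 10 rows; each row is the pose to reach, as a shift and turn from the pose commanded when the call began, along the tool's axes at that moment; what a row does not reach only later rows make up. A row lasts 1/12 s, in which the tool goes at most 41.7 mm and 7.16 degrees, less where a joint would pass 70% of its speed; a pose out of reach is approached as far as the arm can. A call with a gripper value outside its range is refused whole. The fingers move at their own pace and stop on an object; "newtons" is the grip in N (left out, the last holds). Time passes only in rows, so rows that repeat a pose let the fingers close. It gives the time, the measured TCP pose, the force and the opening at its end, in the units of the state.
- get_state(): the state, without advancing time (a new reading comes with each control period).
- read_camera(name): name is "scene" or "top" or "wrist"; returns the picture (420x560x3 uint8, blue, green, red); there is no depth.
- camera_info(name): a dict with "K" (3x3 intrinsics, pixels), "D" ([k1, k2, p1, p2, k3] as OpenCV has them; the pictures are not rectified), "xyz" and "attitude" of the camera in the world. Camera axes: x right, y down, z forward; pixel columns grow to the right and rows downward; lengths in m; the calibration is good to about 2 mm. A picture is of the moment at which its call begins: read the wrist's pose just before it. camera_info takes no time and is no camera call; for the wrist camera it gives the pose at the moment of the call.
- hand_in(): hands the job in, once; it reports no verdict.
Trained networks look in the newest picture that a camera, given by its name, has taken for a name from the list of things; names that differ only in an ending like _2 or _b are one class to them, and where a whole thing is asked for, a point or a joint stands for the part that bears it (a point fixed in the world has none). Each returns a list of dicts, best first, with "p" (0 to 1); they miss things now and then, are a little off and sometimes report something else, mostly with a low value. They report only what shows in the picture. A call takes as long as a camera call. They do not tell look-alikes from the thing itself.
- silhouettes(camera, label): "pixels" (420x560 bool, what is visible of it) and "box" ([left, top, width, height] in pixels, round what is visible of it).
The state is a dict: "clock": time; "joint_pos": joint angles; "qvel": joint speeds; "tau": joint torques, N m; "tcp_pos": TCP position; "orientation": TCP orientation; "wrist_force": force on the tool from outside, world axes, zero at the start; "ft_torque": the same for the moment, N m; "finger_gap": finger opening in m.
Only numpy, scipy, OpenCV 4.12 (cv2) and the standard library are available. Lean on these libraries where they do the work, as an engineer would, in place of code of your own. Each camera call takes 0.05 s, during which the arm holds its last target. There are 200 camera calls.

## Working session

There is one attempt and no reset: what is moved stays moved. The work goes in short steps, Python scripts to look and compute and a tool call to move; the robot and the scene stay as the last step left them, time stands still between calls to the robot, and variables do not carry over. Pictures are saved under pics/ and viewed, about 8 in all and at most 12, crops included, and the job is handed in when it is done.

Besides the shell and the picture viewer there is one more tool, called after "Request:" as a command line: name --argument value ..., lists and objects as JSON in quotes. send_rows: Moves the arm, as the interface text tells. Its arguments: {"type":"object","properties":{"series":{"type":"array"},"newtons":{"type":"number"}},"required":["series"]}

```bash
ls; mkdir -p pics
python3 - <<'E'
from workcell import *
import cv2
print(get_state())
for n in("scene","top","wrist"):
    im=read_camera(n); cv2.imwrite(f"pics/{n}0.png",im); print(n,camera_info(n))
    for l in("filter_cube","lane","gate"):
        print(n,l,[(round(d["p"],2),d["box"]) for d in silhouettes(n,l)][:4])
s,t=cv2.imread("pics/scene0.png"),cv2.imread("pics/top0.png")
import numpy as np
cv2.imwrite("pics/both.png",cv2.resize(np.hstack([s,t]),(800,300)))
E
```

```text
pics
{'clock': 0.0, 'joint_pos': array([-1.47959787e+00,  3.14004846e-01,  4.49652711e-02,  1.30361169e+00,
       -5.83217251e-06,  1.43119956e+00]), 'qvel': array([-0.00152754, -0.00045363, -0.0005408 ,  0.00108472, -0.00092367,
        0.0002948 ]), 'tau': array([-1.14096338e-04, -4.80633688e+01,  2.98528272e+01,  1.95897178e-02,
       -2.03026707e-04, -1.80423335e-06]), 'tcp_pos': array([ 0.13147485, -0.55922988,  0.23040075]), 'orientation': array([-9.27269035e-04,  9.93348654e-01,  1.15141619e-01,  1.95265703e-05]), 'wrist_force': array([ 0.42938014, -0.30940493, -0.26527889]), 'ft_torque': array([ 0.01672496, -0.01674139,  0.04622105]), 'finger_gap': 0.08554702708866235}
scene {'K': array([[539.83840856,   0.        , 285.01458738],
       [  0.        , 539.83840856, 214.38174388],
       [  0.        ,   0.        ,   1.        ]]), 'D': array([-0.09739335,  0.        ,  0.        ,  0.        ,  0.        ]), 'xyz': array([0.91991926, 0.22262047, 0.79239745]), 'attitude': array([-0.14142207,  0.38570001,  0.86051041, -0.30125926])}
scene filter_cube [(0.98, [320.9, 191.9, 
[... 417 characters left out ...]
array([ 0.0339863 , -0.70591826,  0.70687887, -0.02909649])}
top filter_cube [(0.65, [271.8, 247.5, 16.5, 21.3]), (0.53, [220.4, 250.1, 25.0, 22.1])]
top lane [(0.69, [259.1, 211.0, 73.7, 62.9])]
top gate [(0.68, [283.6, 211.9, 48.7, 32.7]), (0.36, [267.5, 243.4, 21.1, 24.6])]
wrist {'K': array([[308.78605573,   0.        , 276.76913519],
       [  0.        , 308.78605573, 202.40884885],
       [  0.        ,   0.        ,   1.        ]]), 'D': array([-0.06542509,  0.        ,  0.        ,  0.        ,  0.        ]), 'xyz': array([ 0.21182099, -0.54203583,  0.37377795]), 'attitude': array([ 0.12512137,  0.77423607, -0.61233508, -0.09974415])}
wrist filter_cube []
wrist lane []
wrist gate []
```

Run:
```python
import cv2,numpy as np
s,t=cv2.imread("pics/scene0.png"),cv2.imread("pics/top0.png")
a=cv2.resize(s,(560,420)); 
c1=cv2.resize(s[150:260,210:390],(800,489),interpolation=cv2.INTER_CUBIC)
cv2.imwrite("pics/c_scene.png",c1)
c2=cv2.resize(t[180:300,190:350],(800,600),interpolation=cv2.INTER_CUBIC)
cv2.imwrite("pics/c_top.png",c2)
```

```text
(no output)
```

View pics/both.png

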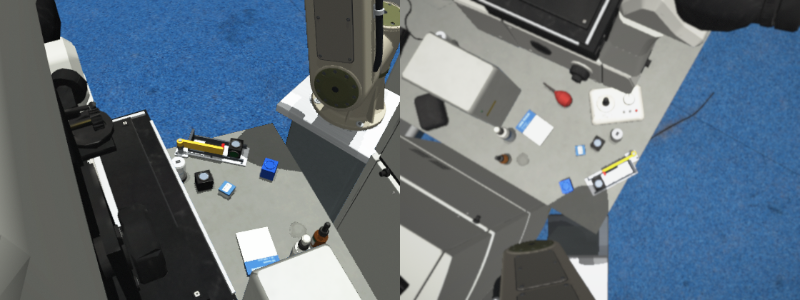

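View pics/c_top.png

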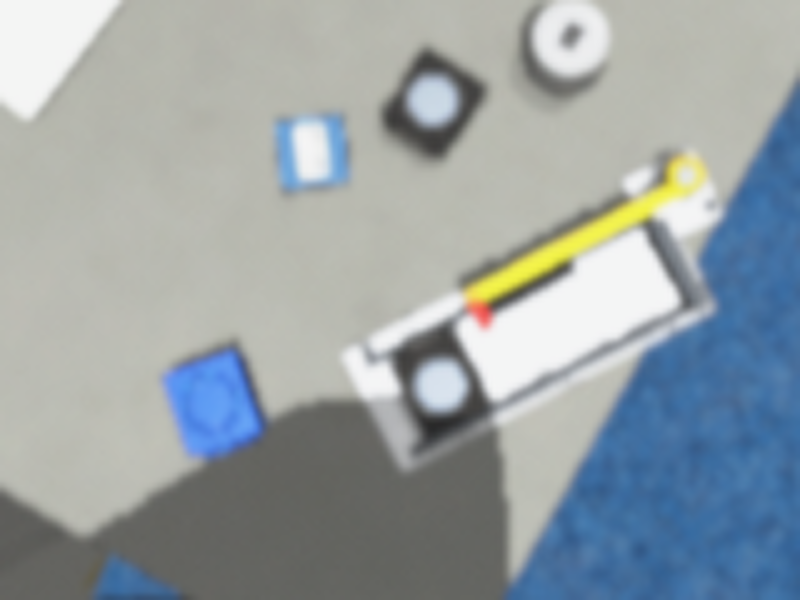

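View pics/c_scene.png

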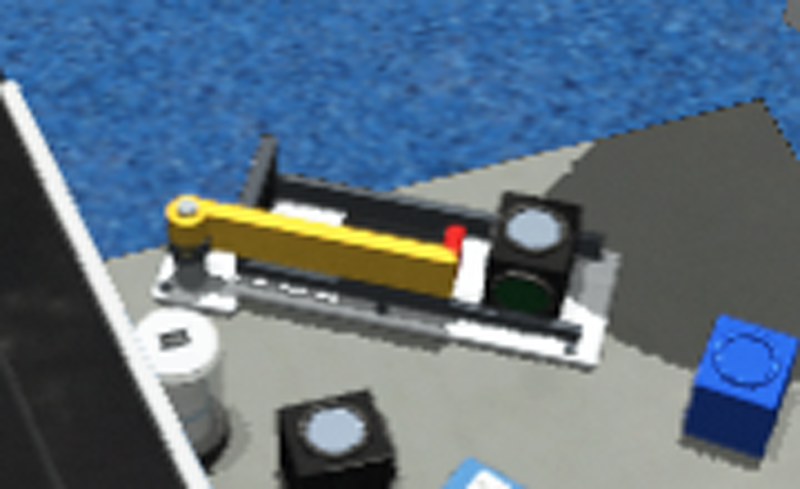

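The loading-lane cube is at top (278,257) and scene (330,201). It has a green window and sits between the rails. Possible mix-ups are the red-window cube on the table at top (276,200) and the blue look-alike at (232,260). The lane cube is the one to move. Next I fit the lane pose from both views.

```bash
cat > h.py <<'E'
import numpy as np,cv2
from scipy.spatial.transform import Rotation as R
from scipy.optimize import least_squares
def q2R(q): return R.from_quat([q[1],q[2],q[3],q[0]]).as_matrix()
def proj(ci,P):
    M=q2R(ci["attitude"]).T; t=-M@ci["xyz"]
    return cv2.projectPoints(np.asarray(P,float).reshape(-1,3),cv2.Rodrigues(M)[0],t,ci["K"],np.array(ci["D"]))[0].reshape(-1,2)
def l2w(p,L):   # L = x,y,yaw ; lane mm -> world m
    p=np.asarray(p,float).reshape(-1,3)/1000; c,s=np.cos(L[2]),np.sin(L[2])
    return np.c_[L[0]+c*p[:,0]-s*p[:,1],L[1]+s*p[:,0]+c*p[:,1],p[:,2]]
E
python3 - <<'E'
from workcell import *
from h import *
ct,cs=camera_info("top"),camera_info("scene")
T=lambda u,v:(190+u/5-.4,180+v/5-.4)
S=lambda u,v:(210+u/4.444-.4,150+v/4.444-.4)
lane=[(112,31.5,50),(3.5,11.5,50),(0,0,42)]
top=np.array([T(686,175),T(488,318),T(440,385)]); sc=np.array([S(188,206),S(456,230),S(535,228)])
def f(v):
    P=np.array(lane,float); P[2,0]=v[3]*1000
    W=l2w(P,v[:3]); return np.r_[(proj(ct,W)-top).ravel(),(proj(cs,W)-sc).ravel()]
r=least_squares(f,[.35,-.2,-1.1,-.03])
print(r.x,np.degrees(r.x[2]),r.fun.reshape(-1,2).round(1))
L=r.x
np.save("L.npy",L)
for n,ci,o in(("top",ct,(190,180)),("scene",cs,(210,150))):
    im=cv2.imread(f"pics/{n}0.png")[o[1]:o[1]+120,o[0]:o[0]+(160 if n=="top" else 180)]
    k=4; im=cv2.resize(im,None,fx=k,fy=k,interpolation=cv2.INTER_CUBIC)
    def line(ps,c):
        q=((proj(ci,l2w(ps,L))-o)*k+k/2).astype(int); cv2.polylines(im,[q],True,c,1)
    line([(-62,20,14),(88,20,14),(88,-20,20),(-62,-20,20)],(0,255,0))
    line([(0,11.5,50),(7,11.5,50),(7,31.5,50),(0,31.5,50)],(255,0,255))
    line([(7,15.5,50),(50,15.5,50),(50,23.5,50),(112,23.5,50)],(255,0,0))
    line([(88,-20,42),(88,20,42),(96,20,42),(96,-20,42)],(0,128,255))
    x=L[3]*1000
    line([(x-17,-19,42),(x-17,19,42),(x+17,19,42),(x+17,-19,42)],(0,0,255))
    cv2.imwrite(f"pics/o_{n}.png",im)
a,b=cv2.imread("pics/o_top.png"),cv2.imread("pics/o_scene.png")
cv2.imwrite("pics/o.png",cv2.resize(np.hstack([a,b]),(800,283)) if 0 else np.vstack([np.hstack([a[:, :]]),])) 
print(l2w([(0,0,0),(88,0,0),(-30,0,0)],L))
E
```

```text
[ 0.39809955 -0.15497086 -1.10413417 -0.02703204] -63.26222780565337 [[-0.   0.4]
 [-0.2  2.2]
 [-0.6 -0.2]
 [-0.9  0.8]
 [-0.4 -0.7]
 [-0.7  1.3]]
[[ 0.39809955 -0.15497086  0.        ]
 [ 0.43769144 -0.23356146  0.        ]
 [ 0.38460231 -0.12817861  0.        ]]
```

```bash
cat >> h.py <<'E'
def tgt(L,p,tilt,st):
    """shift(cm), rotvec(deg) in tool axes for TCP at lane p (mm), jaws along lane, tilt deg"""
    c,s=np.cos(L[2]),np.sin(L[2]); ex=np.array([c,s,0]); ey=np.array([-s,c,0]); ez=np.array([0,0,1.])
    a=np.radians(tilt); z=np.sin(a)*ey-np.cos(a)*ez; M=np.c_[np.cross(ex,z),ex,z]
    T=q2R(st["orientation"]); w=l2w(p,L)[0]
    return (T.T@(w-st["tcp_pos"])*100).round(2),np.degrees(R.from_matrix(T.T@M).as_rotvec()).round(1),w.round(3)
def lanepose(L,st):
    c,s=np.cos(L[2]),np.sin(L[2]); d=st["tcp_pos"]-[L[0],L[1],0]
    z=q2R(st["orientation"]); Rl=np.array([[c,s,0],[-s,c,0],[0,0,1]])
    return (Rl@d*1000).round(1),(Rl@z).round(3)
E
python3 - <<'E'
from workcell import *
from h import *
L=np.load("L.npy");st=get_state()
for t in (0,50,65): print(tgt(L,(-19,-20,150),t,st))
im=cv2.imread("pics/o_top.png");b=cv2.imread("pics/o_scene.png")
cv2.imwrite("pics/oo.png",np.vstack([im[:300],b[100:400,:640]]))
E
```

```text
(array([ 32.82, -34.69,   8.13]), array([  0. ,   0. , -13.5]), array([ 0.372, -0.147,  0.15 ]))
(array([ 32.82, -34.69,   8.13]), array([  5.9,  49.8, -12.6]), array([ 0.372, -0.147,  0.15 ]))
(array([ 32.82, -34.69,   8.13]), array([  7.7,  64.7, -12. ]), array([ 0.372, -0.147,  0.15 ]))
```

View pics/oo.png

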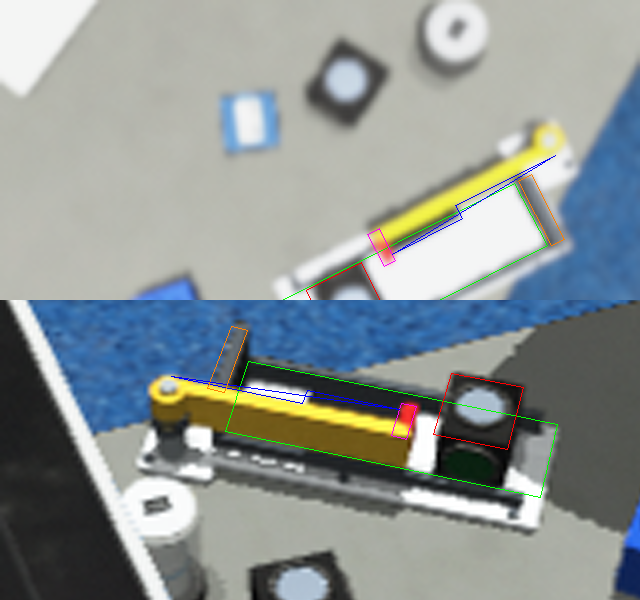

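Request:
send_rows --series '[3,-2,-1,1,6,-1,1,6,-4,-2,1.5,12,-2,1,9,-7,-2,2,18,-3,1,12,-10,-2,3,24,-4,1,15,-13,-2,3.5,30,-5,1,18,-16,-2,4,35,-6,1,20,-19,-2,5,41,-8,1,22,-21,-2,6,46,-9,1,23,-23,-2,6,50,-11,1,23,-23,-2,6,50,-12,1]'

```text
clock: 1.43
tcp_pos: [0.3027, -0.279, 0.2501]
orientation: [-0.102, 0.881, 0.203, 0.414]
wrist_force: [0.1, 0.1, -0.8]
finger_gap: 0.0855
```

Run:
```python
from workcell import *
from h import *
L=np.load("L.npy");st=get_state();print(st["joint_pos"].round(2),st["tcp_pos"],st["wrist_force"].round(1),lanepose(L,st))
print(tgt(L,(-19,-20,130),65,st))
```

```text
[-1.53  0.15 -0.43  1.45  0.78  0.96] [ 0.302666   -0.2789885   0.25014177] [ 0.1  0.1 -0.8] (array([  67.8, -141. ,  250.1]), array([[ 0.014,  1.   , -0.001],
       [ 0.636, -0.008,  0.772],
       [ 0.772, -0.012, -0.636]]))
(array([-1.7 , -8.63, 16.99]), array([ 0. , 14.5, -0.8]), array([ 0.372, -0.147,  0.13 ]))
```

Request:
send_rows --series '[-0.5,-2,3,0,4,0,0.76,-1,-4,6,0,8,0,0.76,-1.5,-6,9,0,12,0,0.76,-2,-8,11,0,14.5,-0.8,0.76,-2,-8.6,12,0,14.5,-0.8,0.76,-2,-8.6,12,0,14.5,-0.8,0.76]'

```text
clock: 1.93
tcp_pos: [0.3358, -0.1684, 0.1585]
orientation: [-0.123, 0.821, 0.195, 0.522]
wrist_force: [0.2, -0.6, 0.6]
finger_gap: 0.0651
```

Run:
```python
from workcell import *
from h import *
L=np.load("L.npy");st=get_state();print(st["joint_pos"].round(2),st["finger_gap"],lanepose(L,st))
im=read_camera("wrist");ci=camera_info("wrist")
cv2.imwrite("pics/w1.png",im);np.save("w1.npy",ci,allow_pickle=True)
for l in("filter_cube","lane","gate"): print(l,[(round(d["p"],2),d["box"]) for d in silhouettes("wrist",l)][:3])
print(proj(ci,l2w([(0,11.5,50),(112,31.5,50),(88,0,6)],L)))
```

```text
[-1.53  0.29 -0.8   1.19  0.97  0.76] 0.06509033100536277 (array([-16.1, -61.6, 158.5]), array([[-0.001,  1.   ,  0.001],
       [ 0.426, -0.001,  0.905],
       [ 0.905,  0.001, -0.426]]))
filter_cube [(0.97, [151.9, 240.5, 47.2, 46.3]), (0.96, [244.2, 267.1, 39.3, 45.4])]
lane [(0.9, [230.9, 243.5, 182.2, 90.0])]
gate [(0.91, [291.8, 243.8, 119.6, 37.0])]
[[290.423413   266.85379447]
 [401.91123406 249.65138129]
 [375.12822259 300.74121072]]
```

View pics/w1.png

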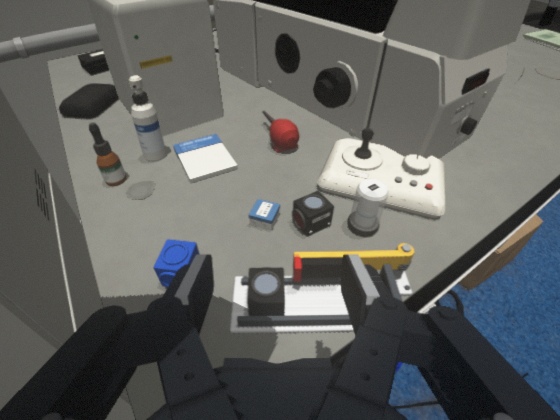

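Run:
```python
import cv2
im=cv2.imread("pics/w1.png")[235:340,225:425]
cv2.imwrite("pics/w1c.png",cv2.resize(im,None,fx=4,fy=4,interpolation=cv2.INTER_CUBIC))
```

```text
(no output)
```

View pics/w1c.png

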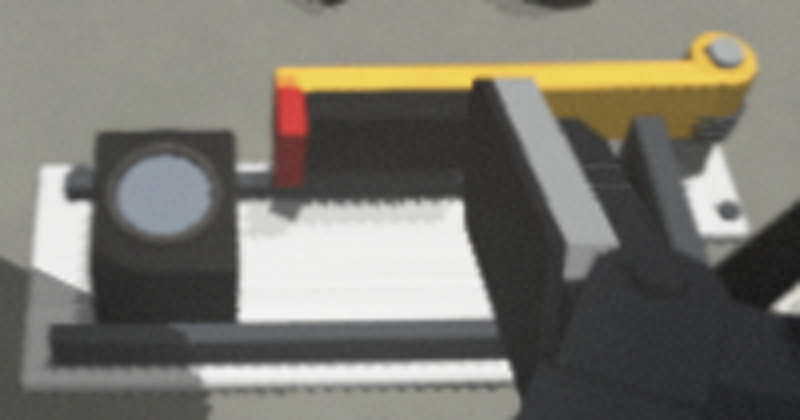

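Run:
```python
from workcell import *
from h import *
ci=np.load("w1.npy",allow_pickle=True).item()
W=lambda u,v:(225+(u+.5)/4-.5,235+(v+.5)/4-.5)
P=[(112,31.5,50),(0,11.5,50),(0,11.5,26),(7,11.5,50),(7,11.5,26),(0,0,42),(-17,19,42),(17,19,42),(17,-19,42),(-17,-19,42),(17,-19,6)]
px=np.array([W(*p) for p in [(725,52),(281,92),(277,185),(307,90),(303,187),(166,193),(97,133),(233,133),(238,268),(93,268),(238,322)]])
def f(v,full=False):
    Q=np.array(P,float); Q[5:,0]+=v[3]*1000
    r=(proj(ci,l2w(Q,v[:3]))-px)
    return r if full else np.r_[r.ravel(),(v[4:]*0)]
r=least_squares(f,np.load("L.npy"),loss="soft_l1")
print(r.x.round(4),np.degrees(r.x[2]),f(r.x,True).round(1).tolist())
ct,cs=camera_info("top"),camera_info("scene")
np.save("L.npy",r.x);st=get_state();print(lanepose(r.x,st),tgt(r.x,(-19,-25,75),65,st))
```

```text
[ 0.4    -0.1589 -1.0805 -0.0273] -61.90820998416496 [[-1.2, 0.0], [-0.1, 9.3], [-0.2, -0.0], [0.8, 9.7], [0.3, -0.7], [-0.2, -0.1], [-0.4, -1.9], [0.6, -2.4], [0.9, -0.6], [-1.1, 0.1], [0.1, 4.2]]
(array([-18. , -63. , 160.2]), array([[ 0.002,  1.   ,  0.027],
       [ 0.428, -0.025,  0.903],
       [ 0.904,  0.01 , -0.428]])) (array([-6.07, -0.28,  7.07]), array([ 1.5,  0.4, -0.1]), array([ 0.369, -0.154,  0.075]))
```

Run:
```python
from workcell import *
from h import *
ci=np.load("w1.npy",allow_pickle=True).item()
W=lambda u,v:(225+(u+.5)/4-.5,235+(v+.5)/4-.5)
P=[(112,31.5,50),(0,11.5,50),(0,11.5,26),(7,11.5,50),(7,11.5,26),(0,0,42),(-17,19,42),(17,19,42),(17,-19,42),(-17,-19,42)]
px=np.array([W(*p) for p in [(725,52),(281,137),(277,185),(307,137),(303,187),(166,193),(97,133),(233,133),(238,268),(93,268)]])
def f(v,full=False):
    Q=np.array(P,float); Q[5:,0]+=v[3]*1000
    r=(proj(ci,l2w(Q,v[:3]))-px)
    return r if full else r.ravel()
r=least_squares(f,np.load("L.npy"),loss="soft_l1")
print(r.x.round(4),np.degrees(r.x[2]),f(r.x,True).round(1).tolist())
np.save("L.npy",r.x);st=get_state();print(lanepose(r.x,st),tgt(r.x,(-19,-25,75),65,st))
# reproject near rail inner top edge and stop
print(((proj(ci,l2w([(-40,-20,20),(20,-20,20),(20,-25,20)],r.x))-[225,235])*4).round(0).tolist(),"obs v 322,322,345")
# combine with fixed cams
T=lambda u,v:(190+u/5-.4,180+v/5-.4); S=lambda u,v:(210+u/4.444-.4,150+v/4.444-.4)
for n,p in(("top",[T(686,175),T(440,385)]),("scene",[S(188,206),S(535,228)])):
    print(n,(proj(camera_info(n),l2w([(112,31.5,50),(r.x[3]*1000,0,42)],r.x))-p).round(1).tolist())
```

```text
[ 0.3991 -0.1593 -1.0809 -0.0271] -61.92824293655525 [[-0.9, 0.8], [-0.1, -1.1], [-0.2, 0.8], [0.8, -1.2], [0.3, 0.1], [-0.1, 0.7], [-0.4, -1.1], [0.6, -1.6], [1.0, 0.3], [-1.1, 1.0]]
(array([-17.9, -62.1, 160.2]), array([[ 0.002,  1.   ,  0.027],
       [ 0.428, -0.025,  0.903],
       [ 0.904,  0.01 , -0.428]])) (array([-6.11, -0.28,  6.99]), array([ 1.5,  0.4, -0.1]), array([ 0.368, -0.154,  0.075]))
[[111.0, 320.0], [367.0, 315.0], [369.0, 335.0]] obs v 322,322,345
top [[1.1, -0.9], [1.4, -0.4]]
scene [[-3.0, 1.0], [-2.7, 0.2]]
```

Request:
send_rows --series '[-1,0,3,0.5,0,0,0.76,-2,-0.1,6,1,0,0,0.76,-3.5,-0.2,8,1.5,0,0,0.76,-5,-0.3,9.2,1.5,0,0,0.76,-5,-0.3,9.2,1.5,0,0,0.76,-5,-0.3,9.2,1.5,0,0,0.76]'

```text
clock: 2.63
tcp_pos: [0.3903, -0.1412, 0.0757]
orientation: [-0.132, 0.82, 0.203, 0.519]
wrist_force: [-0.3, -0.4, 0.1]
finger_gap: 0.0654
```

```bash
cat > look.py <<'E'
from workcell import *
from h import *
import sys
L=np.load("L.npy");st=get_state();p,M=lanepose(L,st)
print("t",st["clock"],"q",st["joint_pos"].round(2),"gap",round(st["finger_gap"],4),"F",st["wrist_force"].round(1),"lane",p,M[:,2],M[:,1])
if len(sys.argv)>1:
    im=read_camera("wrist");ci=camera_info("wrist");n=sys.argv[1]
    cv2.imwrite(f"pics/{n}.png",im);np.save(n+".npy",ci,allow_pickle=True)
    x0,y0,x1,y1,k=[int(a) for a in sys.argv[2:7]]
    c=cv2.resize(im[y0:y1,x0:x1],None,fx=k,fy=k,interpolation=cv2.INTER_CUBIC)
    x=L[3]*1000
    if len(sys.argv)>7: x=float(sys.argv[7])
    def line(ps,col):
        q=((proj(ci,l2w(ps,L))-[x0,y0])*k+k/2).astype(int); cv2.polylines(c,[q],True,col,1)
    line([(-62,20,14),(88,20,14)],(0,255,0));line([(-62,-20,20),(88,-20,20)],(0,255,0))
    line([(0,11.5,50),(7,11.5,50),(7,11.5,26),(0,11.5,26)],(255,0,255))
    line([(88,-20,42),(88,20,42)],(0,128,255))
    line([(x-17,-19,42),(x-17,19,42),(x+17,19,42),(x+17,-19,42)],(0,0,255))
    cv2.imwrite(f"pics/{n}c.png",c)
E
python3 look.py w2 180 200 440 400 3
```

```text
t 2.6333 q [-1.32  0.4  -0.91  0.73  1.07  1.05] gap 0.0654 F [-0.3 -0.4  0.1] lane [-20.    0.8  75.7] [-0.001  0.904 -0.426] [ 1.    -0.001 -0.005]
```

View pics/w2c.png

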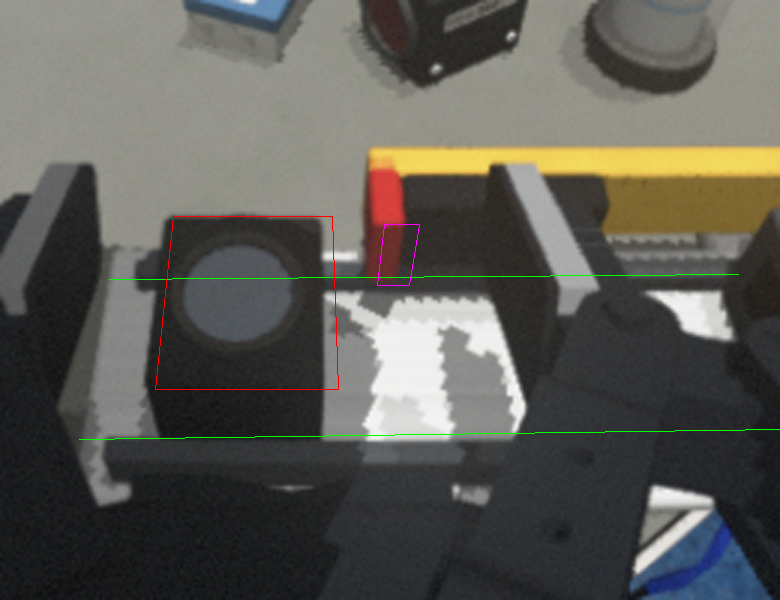

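Run:
```python
from workcell import *
from h import *
L=np.load("L.npy");c,s=np.cos(L[2]),np.sin(L[2])
L[0]+=-.0022*c-.0015*s; L[1]+=-.0022*s+.0015*c; np.save("L.npy",L)
ci=np.load("w2.npy",allow_pickle=True).item();st=get_state();T=q2R(st["orientation"])
for r in (0,4,7,10,13):
    print(r,[((proj(ci,st["tcp_pos"]+T@(np.array([x,y,-r])/1000))[0]-[180,200])*3).round() .tolist() for x,y in((11,32.7),(-11,32.7),(11,-32.7))])
print("obs A (493,165)  B (97,165)")
p,M=lanepose(L,st);print(p)
print(tgt(L,(-18,8,24),65,st))
```

```text
0 [[476.0, 137.0], [468.0, 248.0], [92.0, 137.0]]
4 [[481.0, 148.0], [472.0, 261.0], [87.0, 147.0]]
7 [[484.0, 156.0], [475.0, 271.0], [83.0, 156.0]]
10 [[488.0, 165.0], [479.0, 281.0], [79.0, 165.0]]
13 [[492.0, 174.0], [482.0, 292.0], [75.0, 174.0]]
obs A (493,165)  B (97,165)
[-17.5  -1.   76. ]
(array([-4.32, -0.03,  3.03]), array([-0. ,  0.2, -0.2]), array([ 0.398, -0.137,  0.024]))
```

Request:
send_rows --series '[-1.5,-0.3,1,0,0,0,0.76,-3,-0.3,2,0,0,0,0.76,-4.3,-0.3,3,0,0,0,0.76,-4.3,-0.3,3,0,0,0,0.76,-4.3,-0.3,3,0,0,0,0.76]'

```text
clock: 3.1
tcp_pos: [0.3963, -0.1345, 0.0242]
orientation: [-0.131, 0.82, 0.203, 0.519]
wrist_force: [-0.0, 0.0, 1.6]
finger_gap: 0.0649
```

```bash
python3 - <<'E'
from h import *
L=np.load("L.npy");c,s=np.cos(L[2]),np.sin(L[2])
L[0]+=-.002*c; L[1]+=-.002*s; np.save("L.npy",L)
E
python3 look.py w3 180 200 440 400 3
```

```text
t 3.1 q [-1.3   0.52 -0.95  0.52  1.08  1.1 ] gap 0.0649 F [-0.   0.   1.6] lane [-19.    7.7  24.2] [-0.     0.905 -0.426] [ 1.    -0.002 -0.005]
```

View pics/w3c.png

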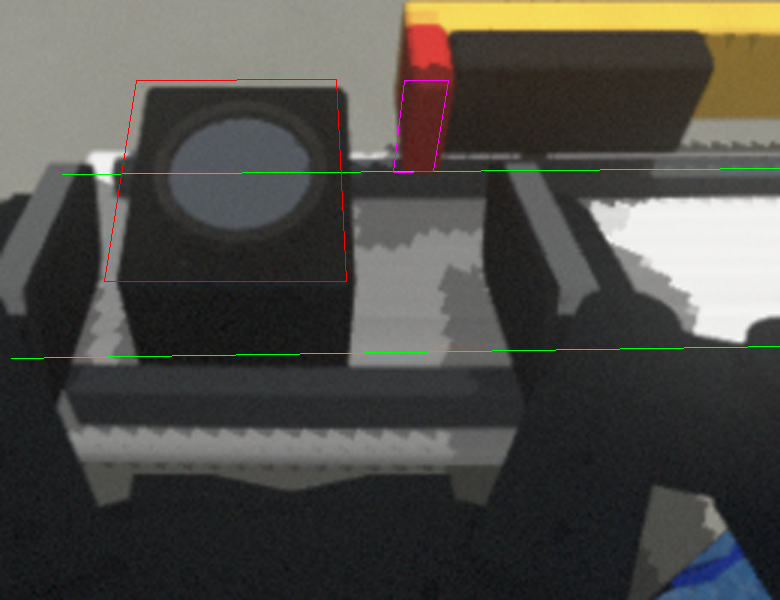

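Request:
send_rows --series '[0.3,0,0.6,0,0,0,0.76,0.5,0,1.1,0,0,0,0.76,0.7,0,1.5,0,0,0,0.76,0.9,0,1.9,0,0,0,0.76,1.1,0,2.3,0,0,0,0.76,1.25,0,2.65,0,0,0,0.76,1.25,0,2.65,0,0,0,0.76,1.25,0,2.65,0,0,0,0.76]'

```text
clock: 3.82
tcp_pos: [0.4223, -0.1205, 0.0244]
orientation: [-0.131, 0.82, 0.203, 0.519]
wrist_force: [-1.1, -0.8, 0.5]
finger_gap: 0.0646
```

```bash
python3 look.py w4 180 200 440 400 3
```

```text
t 3.8167 q [-1.2   0.48 -1.    0.33  1.12  1.3 ] gap 0.0646 F [-1.1 -0.8  0.5] lane [-19.1  37.3  24.4] [-0.     0.904 -0.427] [ 1.    -0.001 -0.003]
```

View pics/w4c.png

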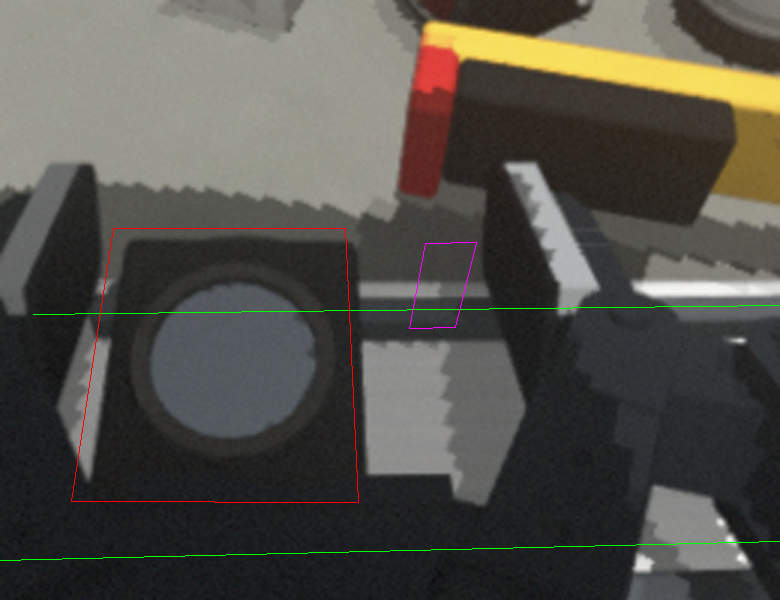

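Request:
send_rows --series '[0,0.3,0,0,0,0,0.76,0,0.6,0,0,0,0,0.76,0,0.8,0,0,0,0,0.76,0,1.0,0,0,0,0,0.76,0,1.2,0,0,0,0,0.76,-0.02,1.4,-0.05,0,0,0,0.76,-0.03,1.6,-0.08,0,0,0,0.76,-0.05,1.8,-0.1,0,0,0,0.76,-0.05,2.0,-0.1,0,0,0,0.76,-0.05,2.0,-0.1,0,0,0,0.76]'

```text
clock: 4.7
tcp_pos: [0.4308, -0.1385, 0.0233]
orientation: [-0.131, 0.82, 0.203, 0.519]
wrist_force: [-1.1, 0.5, -0.2]
finger_gap: 0.0649
```

```bash
python3 look.py w5 180 200 440 400 3 -20
```

```text
t 4.7 q [-1.19  0.5  -0.95  0.35  1.12  1.31] gap 0.0649 F [-1.1  0.5 -0.2] lane [ 0.8 36.3 23.3] [-0.001  0.904 -0.427] [ 1.    -0.001 -0.004]
```

View pics/w5c.png

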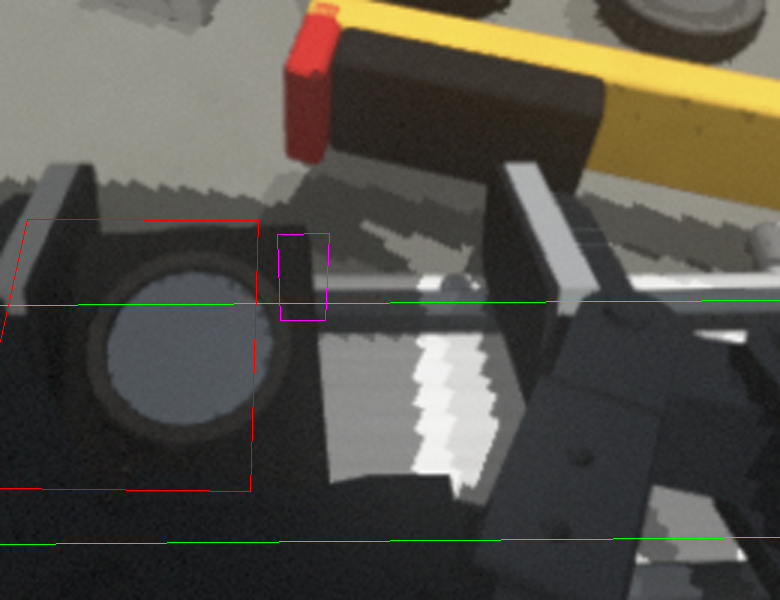

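Request:
send_rows --series '[-0.02,0.2,-0.05,0,0,0,0.76,-0.05,0.4,-0.1,0,0,0,0.76,-0.08,0.6,-0.15,0,0,0,0.76,-0.1,0.8,-0.2,0,0,0,0.76,-0.12,1.0,-0.25,0,0,0,0.76,-0.12,1.2,-0.25,0,0,0,0.76,-0.12,1.2,-0.25,0,0,0,0.76]'

```text
clock: 5.33
tcp_pos: [0.4342, -0.1509, 0.0234]
orientation: [-0.131, 0.82, 0.203, 0.519]
wrist_force: [-1.1, -1.0, 0.2]
finger_gap: 0.0648
```

```bash
python3 look.py w6 180 200 440 400 3 -3
python3 - <<'E'
import cv2
from workcell import *
s=read_camera("scene")
c=cv2.resize(s[170:250,230:370],(560,320),interpolation=cv2.INTER_CUBIC)
w=cv2.imread("pics/w6c.png")
import numpy as np
w=cv2.resize(w,(350,270)); o=np.zeros((320,910,3),np.uint8); o[:,:560]=c; o[:270,560:]=w
cv2.imwrite("pics/m6.png",cv2.resize(o,(796,280)))
E
```

```text
t 5.3333 q [-1.2   0.51 -0.92  0.38  1.12  1.3 ] gap 0.0648 F [-1.1 -1.   0.2] lane [13.3 33.4 23.4] [-0.     0.904 -0.427] [ 1.    -0.002 -0.004]
```

View pics/m6.png

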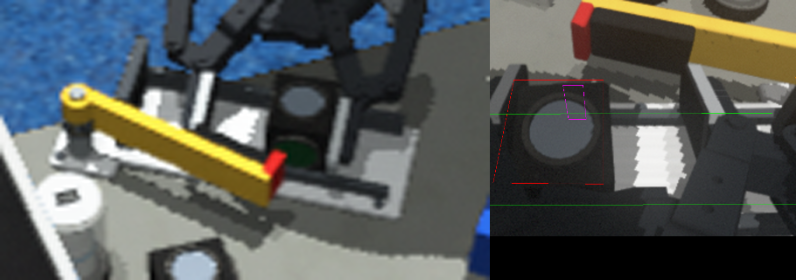

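Request:
send_rows --series '[0,-0.3,0,0,0,0,0.76,-0.1,-0.4,-0.4,0,0,0,0.76,-0.1,-0.4,-0.8,0,0,0,0.76,-0.1,-0.4,-1.3,0,0,0,0.76,0,-0.4,-2,0,0,0,0.76,0,-0.4,-3.5,0,0,0,0.76,0,-0.4,-5,0,0,0,0.76,0,-0.4,-7,0,0,0,0.76,0,-0.4,-9,0,0,0,0.76,0,-0.4,-10,0,0,0,0.76]'

```text
clock: 6.27
tcp_pos: [0.3514, -0.1903, 0.0668]
orientation: [-0.131, 0.82, 0.203, 0.519]
wrist_force: [0.5, 0.5, -0.5]
finger_gap: 0.065
```

```bash
python3 look.py w7 180 200 440 400 3 -3;  python3 - <<'E'
from workcell import *
from h import *
L=np.load("L.npy")
for n in("wrist","scene","top"):
    read_camera(n);ci=camera_info(n)
    print(n,"pred cube",proj(ci,l2w([(-2,0,24)],L))[0].round(0),"blade shut/on cube",proj(ci,l2w([(3,20,38),(3,28,38)],L)).round(0).tolist())
    for l in("filter_cube","gate"): print(l,[(round(d["p"],2),d["box"]) for d in silhouettes(n,l)][:3])
st=get_state();print(tgt(L,(-45,-60,80),65,st))
E
```

```text
t 6.2667 q [-1.47  0.51 -0.79  0.95  0.99  0.81] gap 0.065 F [ 0.5  0.5 -0.5] lane [  9.1 -58.2  66.8] [ 0.001  0.905 -0.426] [ 1.    -0.003 -0.004]
wrist pred cube [260. 233.] blade shut/on cube [[267.0, 201.0], [267.0, 194.0]]
filter_cube [(0.95, [93.6, 171.5, 63.0, 60.4]), (0.64, [238.3, 201.3, 44.3, 58.3]), (0.6, [263.3, 175.0, 153.1, 36.8])]
gate [(0.97, [263.2, 172.8, 155.8, 40.9])]
scene pred cube [315. 206.] blade shut/on cube [[311.0, 209.0], [310.0, 212.0]]
filter_cube [(0.9, [363.1, 221.0, 26.1, 34.7]), (0.82, [309.9, 191.8, 14.6, 27.0])]
gate [(0.86, [247.3, 192.4, 63.5, 23.2]), (0.38, [245.5, 181.0, 105.4, 52.4])]
top pred cube [287. 251.] blade shut/on cube [[285.0, 242.0], [283.0, 239.0]]
filter_cube [(0.59, [220.5, 251.7, 25.4, 20.2]), (0.5, [277.7, 240.8, 17.5, 21.6])]
gate [(0.73, [266.4, 192.0, 19.5, 19.5]), (0.68, [283.7, 212.3, 47.7, 29.4])]
(array([ 1.09, -5.29, -0.92]), array([-0.1,  0.2, -0.3]), array([ 0.324, -0.143,  0.08 ]))
```

Request:
send_rows --series '[0.3,-1.5,-0.3,0,0,0,0.4,0.7,-3,-0.6,0,0,0,0,1,-4.5,-0.9,0,0,0,0,1,-5.3,-0.9,0,0,0,0,1,-5.3,-0.9,0,0,0,0,1,-5.3,-0.9,0,0,0,0,1,-5.3,-0.9,0,0,0,0]' --newtons 20

```text
clock: 7.35
tcp_pos: [0.3241, -0.145, 0.0789]
orientation: [-0.131, 0.82, 0.203, 0.519]
wrist_force: [-0.4, -0.3, -1.2]
finger_gap: -0.0001
```

```bash
python3 look.py w8 100 150 360 350 3 -2
python3 - <<'E'
from workcell import *
from h import *
L=np.load("L.npy");st=get_state();print(tgt(L,(-45,3,28),65,st))
E
```

```text
t 7.35 q [-1.55  0.46 -0.9   0.98  0.94  0.7 ] gap -0.0001 F [-0.4 -0.3 -1.2] lane [-43.7 -60.9  78.9] [-0.     0.904 -0.427] [ 1.    -0.001 -0.004]
(array([-1.87, -0.12,  7.95]), array([-0. ,  0.3, -0.2]), array([ 0.38 , -0.114,  0.028]))
```

View pics/w8c.png

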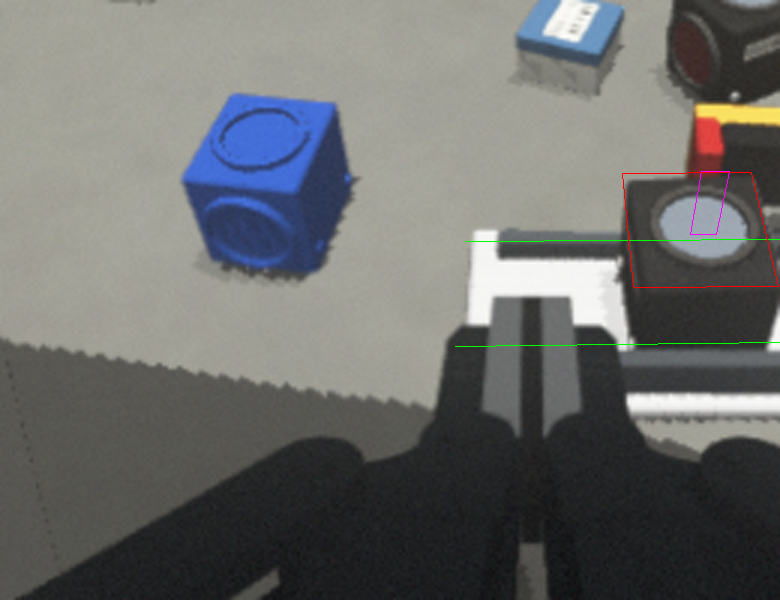

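```bash
cat >> h.py <<'E'
def tgy(L,p,tilt,yaw,st):
    """as tgt, hand yawed so the tips point yaw deg towards +x"""
    L2=np.array(L).copy(); w=l2w(p,L)[0]; L2[2]-=np.radians(yaw)
    c,s=np.cos(L2[2]),np.sin(L2[2]); d=w[:2]-L2[:2]
    return tgt(L2,(1000*(c*d[0]+s*d[1]),1000*(-s*d[0]+c*d[1]),p[2]),tilt,st)
E
python3 - <<'E'
from workcell import *
from h import *
L=np.load("L.npy");st=get_state()
print(tgy(L,(-38,-25,75),60,25,st)); print(tgy(L,(-38,5,28),60,25,st))
E
```

```text
(array([1.19, 0.57, 3.42]), array([-22.2,  -4.6,  11.4]), array([ 0.359, -0.133,  0.075]))
(array([-1.78,  0.58,  8.13]), array([-22.2,  -4.6,  11.4]), array([ 0.385, -0.119,  0.028]))
```

Request:
send_rows --series '[0.3,0.1,0.8,-5,-1,2.5,0,0.6,0.3,1.7,-11,-2,5.5,0,0.9,0.4,2.5,-17,-3.5,8.5,0,1.2,0.6,3.4,-22.2,-4.6,11.4,0,1.2,0.6,3.4,-22.2,-4.6,11.4,0,1.2,0.6,3.4,-22.2,-4.6,11.4,0]'

```text
clock: 7.9
tcp_pos: [0.3231, -0.2116, 0.1269]
orientation: [-0.032, 0.866, 0.036, 0.498]
wrist_force: [-0.5, 0.1, -0.5]
finger_gap: -0.0
```

```bash
python3 look.py
python3 - <<'E'
from workcell import *
from h import *
L=np.load("L.npy");st=get_state()
print(tgy(L,(-38,5,28),60,25,st))
E
```

```text
t 7.9 q [-1.63  0.07 -1.02  0.76  1.02  1.27] gap -0.0 F [-0.5  0.1 -0.5] lane [ 14.6 -93.1 126.9] [ 0.325  0.801 -0.502] [ 0.922 -0.386 -0.019]
(array([-5.16, -8.45, 11.12]), array([-2.5,  0.2,  0.2]), array([ 0.385, -0.119,  0.028]))
```

Run:
```python
from workcell import *
from h import *
L=np.load("L.npy");st=get_state()
print(tgt(L,(-1,-60,85),65,st))
```

```text
(array([-2.43, -2.64,  4.25]), array([ 19.6,   4.9, -11.5]), array([ 0.345, -0.182,  0.085]))
```

Request:
send_rows --series '[0,0,0,3,0,0,0]'

```text
clock: 7.98
tcp_pos: [0.3232, -0.2084, 0.1263]
orientation: [-0.056, 0.865, 0.049, 0.497]
wrist_force: [-0.1, 0.4, -0.6]
finger_gap: -0.0001
```

```bash
python3 look.py
python3 - <<'E'
from workcell import *
from h import *
L=np.load("L.npy");st=get_state()
print(tgt(L,(-1,-60,85),65,st))
E
```

```text
t 7.9833 q [-1.62  0.12 -0.98  0.83  1.01  1.21] gap -0.0001 F [-0.1  0.4 -0.6] lane [ 11.8 -91.6 126.3] [ 0.274  0.821 -0.5  ] [ 0.938 -0.342 -0.048]
(array([-2.4 , -2.08,  4.31]), array([ 16.5,   4.5, -11.7]), array([ 0.345, -0.182,  0.085]))
```

Commands start from the pose actually reached, so I can carry on from here.

Request:
send_rows --series '[-0.5,-0.5,1,4,1,-3,0.56,-1,-1,2,8,2,-6,0.56,-1.7,-1.5,3,12,3.5,-9,0.56,-2.4,-2.1,4.3,16.5,4.5,-11.7,0.56,-2.4,-2.1,4.3,16.5,4.5,-11.7,0.56,-2.4,-2.1,4.3,16.5,4.5,-11.7,0.56]'

```text
clock: 8.48
tcp_pos: [0.3453, -0.1827, 0.0831]
orientation: [-0.134, 0.818, 0.202, 0.522]
wrist_force: [-0.5, 0.4, 0.6]
finger_gap: 0.0479
```

```bash
python3 look.py
python3 - <<'E'
from workcell import *
from h import *
L=np.load("L.npy");st=get_state()
print(tgt(L,(-1,5,60),65,st),tgt(L,(-1,5,26),65,st))
# cube x from top edge silhouette in wrist image
read_camera("wrist");ci=camera_info("wrist")
for d in silhouettes("wrist","filter_cube")[:3]: print(d["p"],d["box"])
for x in(-19,15): print(x,proj(ci,l2w([(x,19,42),(x,-19,42),(x,19,6)],L)).round(1).tolist())
E
```

```text
t 8.4833 q [-1.49  0.48 -0.8   1.    0.98  0.77] gap 0.0479 F [-0.5  0.4  0.6] lane [ -0.5 -60.   83.1] [-0.003  0.908 -0.42 ] [ 1.    -0.    -0.008]
(array([ 0.64, -0.04,  6.87]), array([-0.2, -0.2, -0.4]), array([ 0.402, -0.152,  0.06 ])) (array([-2.45, -0.01,  8.3 ]), array([-0.2, -0.2, -0.4]), array([ 0.402, -0.152,  0.026]))
0.68 [284.0, 141.1, 45.7, 51.1]
0.67 [116.3, 186.7, 57.1, 57.2]
0.59 [253.5, 214.9, 44.2, 54.7]
-19 [[253.0, 213.5], [250.0, 251.5], [255.4, 242.2]]
15 [[295.5, 213.3], [297.8, 251.3], [294.1, 242.1]]
```

Request:
send_rows --series '[0.2,-0.1,2.5,0,0,0,0.56,0.5,-0.1,5,0,0,0,0.56,0.3,-0.1,6.9,0,0,0,0.56,-0.6,-0.1,7.4,0,0,0,0.56,-1.5,-0.1,7.8,0,0,0,0.56,-2.4,-0.1,8.3,0,0,0,0.56,-2.4,-0.1,8.3,0,0,0,0.56]'

```text
clock: 9.17
tcp_pos: [0.4017, -0.1513, 0.028]
orientation: [-0.13, 0.818, 0.204, 0.521]
wrist_force: [0.4, 0.6, -0.5]
finger_gap: 0.0481
```

```bash
python3 look.py
```

```text
t 9.1667 q [-1.3   0.53 -0.91  0.56  1.09  1.09] gap 0.0481 F [ 0.4  0.6 -0.5] lane [-1.6  4.6 28. ] [ 0.001  0.907 -0.422] [ 1.    -0.001 -0.001]
```

Request:
send_rows --series '[0,0.3,0,0,0,0,0.56,0,0.6,0,0,0,0,0.56,0,0.8,0,0,0,0,0.56,0,1.0,0,0,0,0,0.56,0,1.2,0,0,0,0,0.56,0,1.4,0,0,0,0,0.56,0,1.6,0,0,0,0,0.56,0,1.8,0,0,0,0,0.56,0,2.0,0,0,0,0,0.56,0,2.2,0,0,0,0,0.56]'

```text
clock: 10.0
tcp_pos: [0.4124, -0.1711, 0.0273]
orientation: [-0.132, 0.818, 0.203, 0.522]
wrist_force: [-0.3, 0.3, 0.2]
finger_gap: 0.0479
```

Request:
send_rows --series '[0,0.2,0,0,0,0,0.56,0,0.4,0,0,0,0,0.56,0,0.6,0,0,0,0,0.56,0,0.8,0,0,0,0,0.56,0,1.0,0,0,0,0,0.56,0,1.2,0,0,0,0,0.56,0,1.4,0,0,0,0,0.56,0,1.6,0,0,0,0,0.56,0,1.8,0,0,0,0,0.56,0,2.0,0,0,0,0,0.56]'

```text
clock: 10.83
tcp_pos: [0.4218, -0.1888, 0.0273]
orientation: [-0.132, 0.818, 0.204, 0.521]
wrist_force: [-2.5, 0.7, 0.2]
finger_gap: 0.0479
```

```bash
cat > meas.py <<'E'
from workcell import *
from h import *
L=np.load("L.npy")
for n in("wrist","scene","top"):
    read_camera(n);ci=camera_info(n)
    for l in("filter_cube","gate"): print(n,l,[(round(d["p"],2),d["box"]) for d in silhouettes(n,l)][:4])
    if n=="wrist" or n=="scene":
        for x in map(float,__import__("sys").argv[1:]): 
            q=proj(ci,l2w([(x+a,b,c) for a in(0,34) for b in(-19,19) for c in(6,42)],L)); print("model tail",x,q.min(0).round(1),q.max(0).round(1))
E
python3 look.py w9 0 0 560 420 1; python3 meas.py 16
```

```text
t 10.8333 q [-1.27  0.55 -0.81  0.59  1.1   1.14] gap 0.0479 F [-2.5  0.7  0.2] lane [40.9  4.6 27.3] [-0.001  0.907 -0.421] [ 1.    -0.    -0.003]
wrist filter_cube [(0.71, [0.0, 184.3, 75.7, 84.1]), (0.55, [222.6, 231.2, 75.0, 86.4]), (0.25, [231.3, 126.2, 65.2, 68.3])]
wrist gate [(0.98, [195.6, 191.9, 227.1, 54.9])]
model tail 16.0 [216.1 225.3] [294.3 326.6]
scene filter_cube [(0.85, [364.6, 220.2, 22.3, 35.8]), (0.56, [291.6, 184.8, 15.3, 18.5])]
scene gate [(0.88, [248.3, 193.1, 63.5, 22.6])]
model tail 16.0 [285.6 186.9] [308.4 217.9]
top filter_cube [(0.67, [291.5, 233.6, 19.2, 23.7]), (0.62, [220.6, 254.2, 24.2, 15.6])]
top gate [(0.85, [285.4, 212.6, 47.0, 32.3])]
```

Request:
send_rows --series '[0,-0.3,0,0,0,0,0.56,0,-0.4,-1,0,0,0,0.56,0,-0.4,-3,0,0,0,0.56,0,-0.4,-5,0,0,0,0.56,0,-0.4,-7,0,0,0,0.3,0,-0.4,-7,0,0,0,0,0,-0.4,-7,0,0,0,0,0,-0.4,-7,0,0,0,0]'

```text
clock: 12.0
tcp_pos: [0.364, -0.2148, 0.0566]
orientation: [-0.131, 0.818, 0.203, 0.522]
wrist_force: [-0.2, -1.1, -0.5]
finger_gap: 0.0004
```

```bash
python3 look.py;python3 meas.py 17
python3 - <<'E'
from workcell import *
from h import *
L=np.load("L.npy");st=get_state()
print(tgy(L,(0,-45,70),65,20,st))
E
```

```text
t 12.0 q [-1.45  0.56 -0.73  0.93  1.01  0.84] gap 0.0004 F [-0.2 -1.1 -0.5] lane [ 36.6 -58.6  56.6] [-0.     0.907 -0.421] [ 1.    -0.001 -0.003]
wrist filter_cube [(0.9, [247.4, 193.8, 50.4, 55.5]), (0.65, [55.1, 164.9, 75.2, 61.6])]
wrist gate [(0.56, [225.7, 161.5, 161.3, 46.0])]
model tail 17.0 [245.5 188.9] [298.2 260.7]
scene filter_cube [(0.71, [364.8, 217.9, 22.5, 37.2]), (0.65, [290.1, 187.2, 18.4, 16.6])]
scene gate []
model tail 17.0 [285.  186.8] [307.8 217.8]
top filter_cube [(0.78, [224.5, 249.3, 21.7, 21.8]), (0.65, [291.3, 232.5, 20.4, 21.4])]
top gate [(0.84, [282.0, 208.9, 47.4, 34.5])]
(array([ 1.76, -3.66,  0.68]), array([-18.2,  -0. ,   8.3]), array([ 0.359, -0.176,  0.07 ]))
```

Request:
send_rows --series '[0.8,-0.5,0,-3,0,1,0,1.3,-1.3,0.1,-8,0,3,0,1.6,-2.5,0.3,-13,0,6,0,1.8,-3.7,0.7,-18.2,0,8.3,0,1.8,-3.7,0.7,-18.2,0,8.3,0,1.8,-3.7,0.7,-18.2,0,8.3,0]'

```text
clock: 12.95
tcp_pos: [0.3437, -0.2056, 0.0805]
orientation: [-0.054, 0.838, 0.069, 0.538]
wrist_force: [-0.1, 0.3, -0.7]
finger_gap: -0.0003
```

```bash
python3 look.py
python3 - <<'E'
from workcell import *
from h import *
L=np.load("L.npy");st=get_state()
for p in((1,4,60),(1,4,27)): print(tgy(L,p,65,20,st))
E
```

```text
t 12.95 q [-1.59  0.34 -1.03  0.62  1.1   1.13] gap -0.0003 F [-0.1  0.3 -0.7] lane [ 19.  -72.2  80.5] [ 0.276  0.867 -0.415] [ 0.951 -0.31  -0.016]
(array([ 0.85, -4.04,  6.96]), array([-2.1, -0.5, -0. ]), array([ 0.402, -0.154,  0.06 ]))
(array([-2.15, -3.99,  8.33]), array([-2.1, -0.5, -0. ]), array([ 0.402, -0.154,  0.027]))
```

Run:
```python
from workcell import *
from h import *
L=np.load("L.npy");st=get_state()
print(tgt(L,(-5,-55,75),65,st),tgt(L,(-5,-7,30),65,st))
```

```text
(array([-0.17, -2.8 ,  1.06]), array([16. , -0.6, -8.4]), array([ 0.348, -0.176,  0.075])) (array([-2.39, -4.22,  7.09]), array([16. , -0.6, -8.4]), array([ 0.39 , -0.154,  0.03 ]))
```

Request:
send_rows --series '[0,0,0,4,0,0,0]'

```text
clock: 13.03
tcp_pos: [0.344, -0.2008, 0.0803]
orientation: [-0.085, 0.836, 0.088, 0.535]
wrist_force: [-0.4, 0.6, -1.0]
finger_gap: 0.0001
```

```bash
python3 look.py
python3 - <<'E'
from workcell import *
from h import *
L=np.load("L.npy");st=get_state()
print(tgt(L,(-5,-55,75),65,st))
E
```

```text
t 13.0333 q [-1.57  0.39 -0.96  0.75  1.08  1.05] gap 0.0001 F [-0.4  0.6 -1. ] lane [ 14.9 -69.7  80.3] [ 0.205  0.888 -0.412] [ 0.968 -0.246 -0.049]
(array([-0.2 , -2.26,  1.11]), array([11.8, -1. , -8.5]), array([ 0.348, -0.176,  0.075]))
```

Request:
send_rows --series '[0,-0.8,0.3,4,0,-3,0,0,-1.6,0.6,8,-0.5,-6,0,-0.2,-2.3,1.1,11.8,-1,-8.5,0,-0.2,-2.3,1.1,11.8,-1,-8.5,0,-0.2,-2.3,1.1,11.8,-1,-8.5,0]'

```text
clock: 13.45
tcp_pos: [0.3479, -0.179, 0.0744]
orientation: [-0.13, 0.818, 0.205, 0.521]
wrist_force: [-0.3, 0.4, 0.2]
finger_gap: 0.0003
```

```bash
python3 look.py
python3 - <<'E'
from workcell import *
from h import *
L=np.load("L.npy");st=get_state()
print(tgt(L,(-5,-20,58),65,st),tgt(L,(-5,-7,30),65,st))
E
```

```text
t 13.45 q [-1.48  0.49 -0.81  0.96  0.99  0.78] gap 0.0003 F [-0.3  0.4  0.2] lane [ -2.5 -55.9  74.4] [-0.     0.906 -0.423] [1. 0. 0.]
(array([ 0.04, -0.25,  3.95]), array([-0.,  0.,  0.]), array([ 0.378, -0.16 ,  0.058])) (array([-1.95, -0.25,  6.31]), array([-0.,  0.,  0.]), array([ 0.39 , -0.154,  0.03 ]))
```

Request:
send_rows --series '[0,-0.2,2,0,0,0,0,0,-0.25,4,0,0,0,0,-0.7,-0.25,5,0,0,0,0,-1.4,-0.25,5.7,0,0,0,0,-1.9,-0.25,6.3,0,0,0,0,-1.9,-0.25,6.3,0,0,0,0]'

```text
clock: 13.95
tcp_pos: [0.3894, -0.153, 0.0305]
orientation: [-0.13, 0.818, 0.204, 0.521]
wrist_force: [-0.8, 1.0, 0.2]
finger_gap: 0.0003
```

Request:
send_rows --series '[0,0.2,0,0,0,0,0,0,0.4,0,0,0,0,0,0,0.6,0,0,0,0,0,0,0.8,0,0,0,0,0,0,1.0,0,0,0,0,0,0,1.2,0,0,0,0,0,0,1.4,0,0,0,0,0,0,1.6,0,0,0,0,0,0,1.8,0,0,0,0,0,0,2.0,0,0,0,0,0]'

```text
clock: 14.78
tcp_pos: [0.3991, -0.1729, 0.031]
orientation: [-0.129, 0.818, 0.205, 0.521]
wrist_force: [-0.9, 0.8, 0.1]
finger_gap: 0.0002
```

```bash
python3 look.py; python3 meas.py 17 25 30
```

```text
t 14.7833 q [-1.32  0.54 -0.85  0.64  1.08  1.05] gap 0.0002 F [-0.9  0.8  0.1] lane [16.2 -8.  31. ] [ 0.002  0.906 -0.424] [ 1.    -0.001  0.003]
wrist filter_cube [(0.93, [24.1, 176.0, 93.9, 78.8]), (0.74, [296.6, 216.8, 79.5, 83.4])]
wrist gate [(0.69, [247.0, 181.2, 212.5, 51.3])]
model tail 17.0 [275.2 213. ] [347.2 307.5]
model tail 25.0 [288.  213.1] [363.9 307.5]
model tail 30.0 [295.8 213.1] [374.3 307.5]
scene filter_cube [(0.78, [281.8, 186.4, 20.0, 15.3]), (0.76, [363.8, 222.2, 27.3, 33.6]), (0.44, [247.8, 192.3, 64.2, 27.8])]
scene gate [(0.57, [249.9, 194.9, 61.9, 22.2])]
model tail 17.0 [285.  186.8] [307.8 217.8]
model tail 25.0 [280.9 186. ] [303.6 217. ]
model tail 30.0 [278.3 185.6] [301.  216.5]
top filter_cube [(0.79, [220.1, 252.1, 24.3, 18.1]), (0.67, [297.0, 231.4, 18.6, 25.1])]
top gate [(0.88, [279.8, 210.5, 52.1, 33.8])]
```

Request:
send_rows --series '[0,0.2,0,0,0,0,0,0,0.4,0,0,0,0,0,0,0.6,0,0,0,0,0,0,0.8,0,0,0,0,0,0,1.0,0,0,0,0,0,0,1.2,0,0,0,0,0,0,1.4,0,0,0,0,0,0,1.6,0,0,0,0,0,0,1.8,0,0,0,0,0,0,2.0,0,0,0,0,0]'

```text
clock: 16.07
tcp_pos: [0.4085, -0.1906, 0.0311]
orientation: [-0.129, 0.818, 0.205, 0.521]
wrist_force: [-0.9, 0.3, -1.1]
finger_gap: 0.0003
```

Request:
send_rows --series '[0,0.1,0,0,0,0,0,0,0.2,0,0,0,0,0,0,0.3,0,0,0,0,0]'

```text
clock: 16.32
tcp_pos: [0.4099, -0.1932, 0.0311]
orientation: [-0.129, 0.818, 0.205, 0.521]
wrist_force: [-2.2, 1.3, -1.1]
finger_gap: -0.0003
```

```bash
python3 look.py; python3 meas.py 50 54
```

```text
t 16.3167 q [-1.31  0.55 -0.8   0.65  1.08  1.08] gap -0.0003 F [-2.2  1.3 -1.1] lane [39.2 -8.  31.1] [ 0.002  0.906 -0.424] [ 1.    -0.001  0.003]
wrist filter_cube [(0.82, [295.0, 218.0, 78.3, 80.2]), (0.72, [2.0, 175.2, 84.5, 79.9]), (0.69, [206.1, 182.0, 211.3, 62.7])]
wrist gate [(0.81, [204.2, 181.2, 213.3, 63.4]), (0.4, [235.0, 120.0, 61.4, 66.6])]
model tail 50.0 [291.5 213.2] [368.6 307.6]
model tail 54.0 [297.8 213.2] [376.9 307.6]
scene filter_cube [(0.95, [364.5, 220.2, 24.9, 36.2]), (0.85, [271.1, 186.7, 17.9, 14.5])]
scene gate [(0.71, [250.0, 194.7, 60.7, 18.7])]
model tail 50.0 [267.7 183.6] [290.5 214.4]
model tail 54.0 [265.6 183.2] [288.4 214. ]
top filter_cube [(0.83, [305.5, 221.4, 21.9, 24.1]), (0.79, [222.6, 254.2, 23.1, 17.4])]
top gate [(0.52, [284.9, 212.2, 44.4, 35.5])]
```

Tail is at about 52 mm, so roughly 2 mm is left. I'll creep forward and watch the force.

Request:
send_rows --series '[0,0.07,0,0,0,0,0,0,0.14,0,0,0,0,0,0,0.14,0,0,0,0,0]'

```text
clock: 17.02
tcp_pos: [0.4104, -0.194, 0.0311]
orientation: [-0.129, 0.818, 0.205, 0.521]
wrist_force: [-0.5, 1.3, 1.2]
finger_gap: 0.0004
```

Request:
send_rows --series '[0,0.07,0,0,0,0,0,0,0.07,0,0,0,0,0]'

```text
clock: 17.18
tcp_pos: [0.4106, -0.1941, 0.0311]
orientation: [-0.129, 0.819, 0.205, 0.521]
wrist_force: [-2.2, 2.6, 1.9]
finger_gap: 0.0003
```

Request:
send_rows --series '[0,0.07,0,0,0,0,0,0,0.07,0,0,0,0,0]'

```text
clock: 17.35
tcp_pos: [0.4108, -0.194, 0.0311]
orientation: [-0.13, 0.819, 0.204, 0.521]
wrist_force: [-3.8, 4.4, 3.8]
finger_gap: 0.0001
```

```bash
python3 look.py; python3 meas.py 52 54
```

```text
t 17.35 q [-1.3   0.56 -0.8   0.66  1.08  1.08] gap 0.0001 F [-3.8  4.4  3.8] lane [40.4 -7.6 31.1] [ 0.001  0.906 -0.424] [ 1.    -0.001  0.   ]
wrist filter_cube [(0.83, [297.3, 218.6, 77.2, 79.7]), (0.82, [0.0, 180.6, 88.9, 77.3])]
wrist gate [(0.58, [203.8, 183.0, 211.9, 62.1])]
model tail 52.0 [293.5 213.7] [371.1 308.3]
model tail 54.0 [296.6 213.7] [375.3 308.3]
scene filter_cube [(0.78, [362.8, 223.6, 25.8, 30.6]), (0.49, [272.8, 186.5, 17.3, 12.2]), (0.24, [239.2, 218.2, 21.5, 38.1])]
scene gate [(0.62, [251.1, 195.3, 60.0, 19.1])]
model tail 52.0 [266.6 183.4] [289.5 214.2]
model tail 54.0 [265.6 183.2] [288.4 214. ]
top filter_cube [(0.71, [220.8, 249.4, 24.8, 20.9])]
top gate [(0.78, [285.2, 212.3, 45.4, 36.8])]
```

Request:
send_rows --series '[0,-0.2,0,0,0,0,0,0,-0.5,0,0,0,0,0,0,-0.7,-1,0,0,0,0,0,-0.7,-3,0,0,0,0,0,-0.7,-5,0,0,0,0,0,-0.7,-7,0,0,0,0,0,-0.7,-7,0,0,0,0]'

```text
clock: 18.38
tcp_pos: [0.3507, -0.2226, 0.0613]
orientation: [-0.126, 0.819, 0.204, 0.521]
wrist_force: [0.5, -1.2, -0.4]
finger_gap: -0.0002
```

```bash
python3 look.py w12 0 0 560 420 1 71; python3 meas.py 50 52 54
python3 - <<'E'
from workcell import *
from h import *
import json
L=np.load("L.npy")
for n in("scene","top","wrist"):
    im=read_camera(n);cv2.imwrite(f"pics/{n}_end.png",im)
s=cv2.imread("pics/scene_end.png")[170:250,230:370]
cv2.imwrite("pics/end.png",cv2.resize(s,(784,448),interpolation=cv2.INTER_CUBIC))
# red blade position in scene: before vs now
for f in("scene0","scene_end"):
    h=cv2.imread(f"pics/{f}.png")[185:240,240:370].astype(int); m=(h[...,2]>130)&(h[...,1]<80)&(h[...,0]<80)
    y,x=np.nonzero(m);print(f,len(x),x.mean()+240,y.mean()+185)
E
```

```text
t 18.3833 q [-1.49  0.56 -0.72  0.98  0.99  0.78] gap -0.0002 F [ 0.5 -1.2 -0.4] lane [ 37.3 -73.9  61.3] [ 0.007  0.905 -0.425] [ 1.    -0.005  0.006]
wrist filter_cube [(0.76, [295.0, 184.0, 52.4, 56.9])]
wrist gate [(0.71, [229.5, 156.8, 151.5, 44.8]), (0.49, [295.1, 181.9, 52.6, 57.5])]
model tail 50.0 [291.4 180.7] [344.7 248.6]
model tail 52.0 [293.8 180.7] [347.5 248.6]
model tail 54.0 [296.1 180.7] [350.4 248.6]
scene filter_cube [(0.79, [363.7, 221.4, 24.9, 33.5]), (0.66, [271.2, 185.7, 18.2, 13.1])]
scene gate [(0.84, [248.5, 197.1, 63.5, 16.6])]
model tail 50.0 [267.7 183.6] [290.5 214.4]
model tail 52.0 [266.6 183.4] [289.5 214.2]
model tail 54.0 [265.6 183.2] [288.4 214. ]
top filter_cube [(0.81, [305.1, 224.5, 21.7, 23.4]), (0.54, [220.2, 249.5, 25.6, 20.9])]
top gate [(0.79, [284.4, 209.3, 46.0, 38.3])]
scene0 22 312.0 203.1818181818182
scene_end 20 312.0 202.9
```

```bash
python3 - <<'E'
import cv2,numpy as np
w=cv2.imread("pics/wrist_end.png")[150:250,220:400]; s=cv2.imread("pics/scene_end.png")[175:225,240:330]
a=cv2.resize(w,(540,300),interpolation=cv2.INTER_CUBIC); b=cv2.resize(s,(540,300),interpolation=cv2.INTER_CUBIC)
w2=cv2.resize(w[20:100,60:150],(630,560)[:2] if 0 else (250,222),interpolation=cv2.INTER_CUBIC)
cv2.imwrite("pics/fin.png",np.vstack([a,b]))
E
python3 - <<'E'
from workcell import *
from h import *
L=np.load("L.npy")
im=read_camera("wrist");ci=camera_info("wrist")
xs=np.arange(46,100,1.0)
def prof(y0,y1,z):
    ys=np.arange(y0,y1,1.0); P=[(x,y,z) for y in ys for x in xs]
    q=proj(ci,l2w(P,L)).astype(np.float32)
    g=cv2.remap(im,q[:,0].reshape(len(ys),-1),q[:,1].reshape(len(ys),-1),cv2.INTER_LINEAR)
    return g.mean(2).mean(0).round().astype(int)
for y0,y1 in((-1,1),(12,15),(-16,-12)): print(y0,list(zip(xs.astype(int).tolist(),prof(y0,y1,42).tolist())))
# circle centroid
x0,y0,x1,y1=290,175,355,245
g=im[y0:y1,x0:x1].astype(int); m=((g.min(2)>80)&(g.max(2)<220)).astype(np.uint8)
n,lab,stt,cen=cv2.connectedComponentsWithStats(m)
for i in range(1,n):
    if stt[i,4]>40: print(stt[i],cen[i]+[x0,y0])
for t in(50,52,54): print(t,proj(ci,l2w([(t+17,0,42)],L))[0])
E
```

```text
-1 [(46, 63), (47, 62), (48, 63), (49, 83), (50, 138), (51, 156), (52, 96), (53, 61), (54, 60), (55, 67), (56, 70), (57, 67), (58, 78), (59, 100), (60, 120), (61, 164), (62, 176), (63, 177), (64, 177), (65, 178), (66, 178), (67, 177), (68, 176), (69, 176), (70, 176), (71, 176), (72, 176), (73, 176), (74, 176), (75, 176), (76, 176), (77, 176), (78, 177), (79, 177), (80, 176), (81, 164), (82, 99), (83, 86), (84, 94), (85, 86), (86, 69), (87, 70), (88, 66), (89, 85), (90, 107), (91, 113), (92, 112), (93, 114), (94, 114), (95, 112), (96, 102), (97, 88), (98, 86), (99, 88)]
12 [(46, 55), (47, 54), (48, 56), (49, 53), (50, 57), (51, 86), (52, 102), (53, 86), (54, 67), (55, 69), (56, 69), (57, 70), (58, 69), (59, 70), (60, 71), (61, 69), (62, 69), (63, 70), (64, 74), (65, 78), (66, 80), (67, 85), (68, 86), (69, 89), (70, 88), (71, 89), (72, 87), (73, 84), (74, 86), (75, 88), (76, 86), (77, 83), (78, 80), (79, 73), (80, 68), (81, 68), (82, 66), (83, 67), (84, 70), (85, 68), (86, 76), (87, 102), (88, 81), (89, 80), (90, 104), (91, 113), (92, 113), (93, 113), (94, 115), (95, 113), (96, 107), (
[... 173 characters left out ...]
70), (60, 70), (61, 70), (62, 69), (63, 67), (64, 65), (65, 63), (66, 62), (67, 59), (68, 62), (69, 64), (70, 65), (71, 65), (72, 65), (73, 64), (74, 62), (75, 63), (76, 64), (77, 62), (78, 65), (79, 66), (80, 65), (81, 67), (82, 66), (83, 65), (84, 66), (85, 65), (86, 67), (87, 68), (88, 66), (89, 88), (90, 108), (91, 113), (92, 112), (93, 113), (94, 113), (95, 114), (96, 147), (97, 202), (98, 204), (99, 205)]
[ 57   8   8  34 154] [351.69480519 194.77272727]
[ 18  11  37  25 648] [325.82716049 198.97222222]
[ 0 19 10 15 79] [295.6835443 201.4556962]
[  0  37  60  33 234] [310.83333333 237.1965812 ]
50 [319.79167818 198.54149068]
52 [322.52482385 198.54784057]
54 [325.25650914 198.55422836]
```

Request:
send_rows --series '[2,0,-1,0,0,0,0,4,0,-2,0,0,0,0,6,0,-3,0,0,0,0,6,0,-3,0,0,0,0,6,0,-3,0,0,0,0]'

```text
clock: 19.5
tcp_pos: [0.3502, -0.2202, 0.1282]
orientation: [-0.127, 0.819, 0.206, 0.521]
wrist_force: [0.2, 0.0, 0.2]
finger_gap: -0.0002
```

```bash
python3 look.py
python3 - <<'E'
from workcell import *
from h import *
s=read_camera("scene");a=cv2.imread("pics/scene0.png")
for n,(x0,y0,x1,y1) in dict(case=(238,218,262,260),red=(270,235,302,262),coverslip=(303,250,335,275),blue=(360,215,395,258),gatearm=(247,190,315,215)).items():
    d=cv2.absdiff(s,a)[y0:y1,x0:x1].max(2); print(n,d.mean().round(1),(d>60).sum())
for l in("red_cube","objective_case","coverslip_box"): print(l,[(round(d["p"],2),d["box"]) for d in silhouettes("scene",l)][:2])
L=np.load("L.npy")
h=s[185:240,240:370].astype(int); m=(h[...,2]>130)&(h[...,1]<80)&(h[...,0]<80);y,x=np.nonzero(m);print(len(x),x.mean()+240,y.mean()+185)
hand_in()
E
```

```text
t 19.5 q [-1.49  0.42 -0.69  1.15  0.99  0.78] gap -0.0002 F [0.2 0.  0.2] lane [ 35.  -73.3 128.2] [ 0.003  0.905 -0.425] [ 1.    -0.001  0.006]
case 0.9 0
red 1.3 0
coverslip 0.9 0
blue 8.9 127
gatearm 18.0 194
red_cube [(0.78, [274.3, 240.1, 24.8, 29.8])]
objective_case [(0.88, [239.4, 218.6, 22.0, 34.2])]
coverslip_box [(0.64, [306.0, 255.1, 25.6, 19.9])]
20 312.0 202.9
the job is handed in; nothing more can be done
```

The black filter cube is at the end stop and the gate has swung shut behind it. I handed the job in at about 20 s.

**What I did:**
- I held the gate open by its pad with one finger while the other pushed the cube about 10 mm past the blade, then let the gate rest on the cube's side.
- I pushed the cube further with the inner face of one finger, then pushed it home with the closed fingers at its near side.

**Last checks:**
- **Cube:** its top centre was at lane x ≈ 71.4 mm, against 71 mm when home. At the last push the wrist force rose to about 7 N while the arm stalled, as expected against the stop.
- **Gate:** the red blade was at the same scene pixel as at the start.
- **Other objects:** the red-window cube, objective case and coverslip box showed no change in the picture.
- **Robot:** the hand was clear of everything, with the wrist force near zero.

**What failed or disagreed:**
- Two tries to push with the hand turned along the lane stopped at a joint limit, so the last push was off-centre. The cube may be turned by up to about 1 mm, and one strip at its gate side was slightly brighter near the stop.
- Network boxes from the wrist and scene cameras put the cube 1–4 mm short of home. I trusted the circle on its top and the force instead.
- The picture limit was reached, so the final state was checked by numbers only.
- The picture around the blue look-alike differed from the start. I put this down to a shadow, as the arm never went near it, but I did not check.

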